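# Open the child-resistant lacquer jar

### The arm

A 6-joint arm with a two-finger parallel gripper is mounted at the origin on the work surface. World frame = base frame: x ahead of the robot, y to its left, z up, the work surface at z = 0. Lengths are in m, angles in rad, forces in N, time in s.
With the tool pointing down it reaches from about 0.375 to 0.9 m from the base axis. Payload 3.1 kg.
Tool frame: the origin (TCP) lies at the centre of the arm's flange, where the gripper is bolted on; the fingertips stand 182 mm ahead of it and the grasp point (between the pads) lies 164 mm ahead of it; z points along the fingers, y is the line along which they close (so a half turn about z gives the same grasp; the last joint's range is limited). The gripper opens to 87 mm and grips with 3 to 60 N. Pads are 19 mm wide; open, the fingers measure 117 mm over their backs; the gripper's body (75 mm by 190 mm) begins 51 mm behind the grasp point.
Start: joints at [0.967, 0.527, 1.433, -0, 1.181, -0.178], TCP at [0.258, 0.569, 0.405] pointing down, gripper open.
Joint ranges: [-3.08, 3.08], [-0.75, 2.2], [0.22, 2.44], [-1.43, 4.57], [0, 2.65], [-2.85, 2.85]. Speed limits (rad/s): [2.79, 2.79, 3.14, 3.14, 3.14, 3.14].

### API

Orientations are given as a unit quaternion [x, y, z, w].
In Python, from rig import * gives the robot as it stands.
- The arm moves only by the tool move_arm, never from a script. Its argument "commands" is a list that holds one entry, the list of rows, each a list of 6 numbers: the shift along the tool's x, y, z in units of 40 mm (1.0 is 40 mm), then the turn, a rotation vector about the tool's x, y, z in rad. A call has 1 to 12 rows; each row is the pose to reach, as a shift and turn from the pose commanded when the call began, along the tool's axes at that moment; what a row does not reach only later rows make up. A row lasts 1/8 s, in which the tool goes at most 62.5 mm and 10.7 degrees, less where a joint would pass 70% of its speed; a pose out of reach is approached as far as the arm can. A call with a gripper value outside its range is refused whole. "claw" is the closure, from -1 (fully open) to 1 (shut), so that 0 is half open, set as the call begins (left out, the last holds). The fingers move at their own pace and stop on an object; "squeeze" is the grip in N (left out, the last holds). Time passes only in rows, so rows that repeat a pose let the fingers close. It gives the time, the measured TCP pose, the force, the opening and the grip force at its end, in the units of the state.
- get_obs(): the state, without advancing time (a new reading comes with each control period).
- camera(name): name is "scene" or "top" or "wrist"; returns a dict with "pixels" (400x640x3 uint8, blue, green, red), "range_z" (400x640 float32, m along the optical axis (not along the pixel's ray), 0 where there is no reading), "camera_matrix" (3x3 intrinsics, pixels), "extrinsics" (4x4, takes a point from world to camera coordinates). Camera axes: x right, y up, looking along -z (the intrinsics and any distortion apply to the point x, -y, -z); pixel columns grow to the right and rows downward; lengths in m; the calibration is good to about 2 mm. A picture is of the moment at which its call begins.
- hand_in(): hands the job in; it is judged then, once.
The state is a dict: "time": time; "q": joint angles; "joint_velocities": joint speeds; "joint_torque": joint torques, N m; "position": TCP position; "tool_rot": TCP orientation; "ft_force": force on the tool from outside, world axes, zero at the start; "moment": the same for the moment, N m; "grip_width": finger opening in m; "grip_force": force on a finger pad.
Only numpy, scipy, OpenCV 4.12 (cv2) and the standard library are available. Lean on these libraries where they do the work, as an engineer would, in place of code of your own. Each camera call takes 0.05 s, during which the arm holds its last target. There are 200 camera calls.

### The job

Open the clamped amber jar whose white child-resistant cap has a bar grip: press the cap down and, keeping it down, turn it counter-clockwise past its ratchet until it is free, without wrenching it. Lift it off and set it gently in the shallow steel dish, lying flat on its rim with the bar up and wholly inside the dish, then let go. Leave the other things on the bench where they are.

Things in the scene. Friction and masses are not known exactly. Their poses are not given: they have to be found in the camera images.
- cap: child-resistant cap, white plastic, 60 g: ribbed round skirt 67 mm across; flat top 24.3 mm above the origin; on it an upright bar grip 48 mm long, 12 mm thick, 30 mm high (top 54.3 mm above the origin). Origin: centre of the rim's underside; x along the bar, z up. Press it with fingertips on the flat top beside the bar, or through the grip on the bar
- cap_grip (a point): middle of the cap's bar grip, 42 mm above the cap's origin. Unpressed, the cap turns only about 3 degrees, then a ratchet tooth stops it. Held 5 to 8 mm down it turns counter-clockwise seen from above (clockwise: a solid wall). From 55 degrees of turn it is free and comes straight up; 65 to 90 is right, over 135 is blocked
- plunger (a joint): spring plunger, 32 mm across, in the jar's mouth, under the cap: 0 up, 0.008 m pressed to its stop. It carries the cap, so it reads how far the cap is pressed. It starts to give at 4 N; 5 mm (10 N) clears the ratchet tooth; the stop at 8 mm takes 14 N. It lifts the cap back when let go
- jar: squat amber jar, 76 mm across, clamped in a dark steel base 110 x 110 mm with a 92 mm collar, fixed to the bench. Origin: centre of the base's underside, on the bench; z up. The locked cap's origin lies 110.7 mm above it on the axis, its bar along the jar's x
- jar_mouth (a point): centre of the jar's mouth, 122 mm above the bench. The neck is 40 mm across, 53 mm over its flange; the plunger's top stands 9 mm above the mouth. Two lugs inside the cap's rim, at the ends of its x axis, hook under the flange; raise the freed cap 25 mm from its locked height to be clear
- dish: shallow round steel dish, loose, 0.6 kg, 176 mm across the rim (about 148 mm of flat floor), 14 mm high; floor 4 mm thick. Origin at the centre of its underside, z up
- jar2: bystander: amber jar with a smooth round white lid without a bar, 76 mm across, 120 mm high, not clamped; origin under its centre; it may stand left or right, opposite the task's jar
- bowl: bystander: black bowl 120 mm across, 65 mm high; origin under its centre
- pot: bystander: dark lidded pot 110 mm across, 102 mm high; origin under its centre
- spatula: bystander: wooden spatula 180 mm long lying on the bench
- brush: bystander: brush 190 mm long lying on the bench
- block: bystander: cork sanding block 70 x 45 x 30 mm
- cup: bystander: white cup 64 mm across, 60 mm high
- tape: bystander: cardboard ring 90 mm across, 20 mm high
Things that resemble listed ones, but are neither listed nor needed, are in the scene too. What is shaped like the jar but pink is not meant.

How it is judged:
By the outcome, as a careful person would: the job done as asked, in the order asked, and still so for the second after the job is handed in, with the robot touching nothing.
It also fails if it takes over 51 s, if anything falls off the work surface, if the arm or the gripper's body presses on something with over 40 N, if the wrist force passes 120 N, or if a joint passes its speed limit or range.

## Working session

There is one attempt and no reset: what is moved stays moved. The work goes in short steps, Python scripts to look and compute and a tool call to move; the robot and the scene stay as the last step left them, time stands still between calls to the robot, and variables do not carry over. Pictures are saved under pics/ and viewed, at most 10 in all, crops included, and the job is handed in when it is done.

Besides the shell and the picture viewer there is one more tool, called after "Request:" as name(argument=value, ...) on one line, values as JSON. move_arm: Moves the arm, as the interface text tells. Its arguments: {"type":"object","properties":{"commands":{"type":"array","items":{"type":"array","items":{"type":"array","items":{"type":"number"}}}},"claw":{"type":"number"},"squeeze":{"type":"number"}},"required":["commands"]}

```bash
mkdir -p pics; ls; python3 - <<'E'
from rig import *
import cv2,numpy as np
o=get_obs();print(o)
for n in("scene","top"):
    c=camera(n);cv2.imwrite(f"pics/{n}0.png",c["pixels"]);np.savez(f"{n}0.npz",**c)
    print(n,c["camera_matrix"].tolist(),np.round(c["extrinsics"],3).tolist(), c.keys())
E
```

```text
pics
{'time': 0.0, 'q': array([ 9.66505335e-01,  5.28462391e-01,  1.43390662e+00, -3.75088013e-05,
        1.18135631e+00, -1.78513772e-01]), 'joint_velocities': array([ 1.72554446e-04,  5.87759796e-04,  8.33039870e-04,  3.60106979e-04,
       -1.18194860e-03,  9.35721746e-05]), 'joint_torque': array([-4.56958251e-04, -4.40043533e+01, -1.76595980e+01,  6.33348478e-02,
        5.82674425e-02, -1.58133062e-04]), 'position': array([0.25793026, 0.56891929, 0.40377214]), 'tool_rot': array([ 2.11277078e-01,  9.77425628e-01, -9.92311818e-04, -3.90760995e-04]), 'ft_force': array([ 0.42986303,  0.48115219, -0.09259106]), 'moment': array([-0.00860529,  0.00017777, -0.0081466 ]), 'grip_force': 0.0, 'grip_width': 0.08668936843472684}
scene [[427.1243207063794, 0.0, 322.99260398934473], [0.0, 427.1243207063794, 200.5397861568837], [0.0, 0.0, 1.0]] [[0.884, 0.468, -0.017, -0.453], [-0.281, 0.56, 0.779, 0.096], [0.374, -0.684, 0.626, -1.64], [0.0, 0.0, 0.0, 1.0]] dict_keys(['pixels', 'range_z', 'camera_matrix', 'extrinsics'])
top [[394.1764298680937, 0.0, 321.0775372129916], [0.0, 394.1764298680937, 198.8376912197532], [0.0, 0.0, 1.0]] [[-0.018, -1.0, -0.002, -0.007], [0.99, -0.018, 0.142, -0.552], [-0.142, 0.001, 0.99, -0.99], [0.0, 0.0, 0.0, 1.0]] dict_keys(['pixels', 'range_z', 'camera_matrix', 'extrinsics'])
```

View pics/scene0.png

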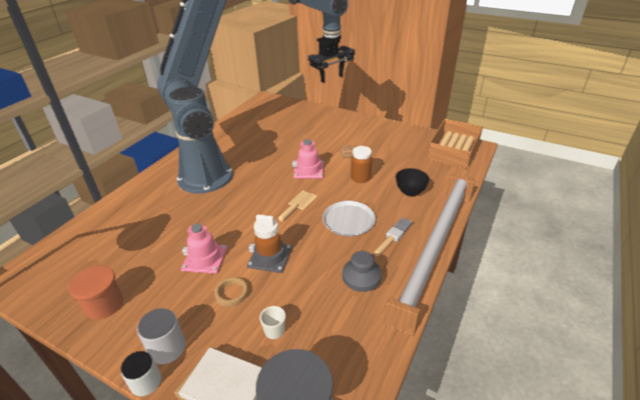

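View pics/top0.png

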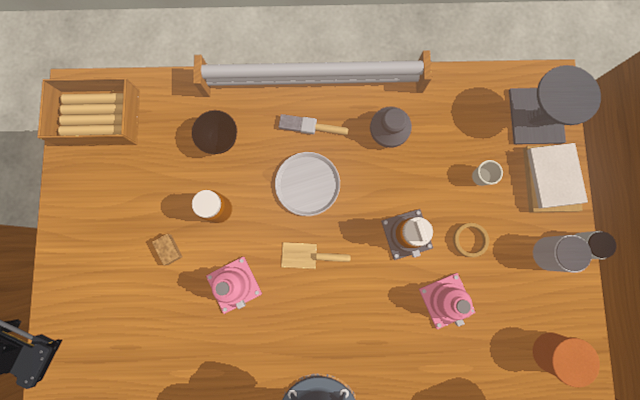

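The top view shows the candidates. The amber jar in the dark base, with a white bar cap, is at (410,233). The amber jar with a smooth lid is at (207,204), so it is jar2. The two pink lookalikes are at (235,283) and (450,298). The first one fits the description. The dish is at (307,184). I'll measure these and confirm with a crop.

```bash
cat > h.py <<'E'
import numpy as np,cv2
def ray(c,uv,z):
    "pixels -> world points on plane z"
    K,E=c["camera_matrix"],c["extrinsics"];R,t=E[:3,:3],E[:3,3]
    uv=np.atleast_2d(uv).astype(float)
    d=np.c_[(uv[:,0]-K[0,2])/K[0,0],-(uv[:,1]-K[1,2])/K[1,1],-np.ones(len(uv))]@R
    o=-R.T@t
    return o+d*((z-o[2])/d[:,2])[:,None]
def cloud(c):
    h,w=c["range_z"].shape;v,u=np.mgrid[:h,:w];K,E=c["camera_matrix"],c["extrinsics"];r=c["range_z"]
    p=np.stack([(u-K[0,2])/K[0,0]*r,-(v-K[1,2])/K[1,1]*r,-r],-1)-E[:3,3]
    return p@E[:3,:3]
E
python3 - <<'E'
from h import *
for n,box in(("top",(370,195,450,275)),("scene",(235,205,300,280))):
    c=np.load(n+"0.npz");P=cloud(c);px=c["pixels"]
    x0,y0,x1,y1=box
    hsv=cv2.cvtColor(px,cv2.COLOR_BGR2HSV)
    m=np.zeros((400,640),bool);m[y0:y1,x0:x1]=True
    white=m&(hsv[...,1]<60)&(hsv[...,2]>150)&(c["range_z"]>0)
    q=P[white];print(n,len(q),"z pct",np.percentile(q[:,2],[2,25,50,75,98]).round(4))
    top=q[q[:,2]>.155];bar=top-top.mean(0);w,V=np.linalg.eigh(np.cov(bar[:,:2].T))
    print("bar ",top.mean(0).round(4),len(top),"axis deg",np.degrees(np.arctan2(V[1,1],V[0,1])).round(1),"len",np.ptp(bar[:,:2]@V,axis=0).round(3))
    if n=="top":
        cv2.imwrite("pics/crop.png",np.hstack([cv2.resize(px[y0:y1,x0:x1],(480,480),interpolation=cv2.INTER_CUBIC)]))
    # base dark by ray on z=base top
    if n=="top":
        fl=q[(q[:,2]>.125)&(q[:,2]<.145)];print("flat",fl.mean(0).round(4),len(fl))
        gray=m&(hsv[...,1]<70)&(hsv[...,2]<130)&(c["range_z"]>0)
        g=P[gray];print("base z",np.percentile(g[:,2],[5,25,50,75,95]).round(3))
        g=g[(g[:,2]>.005)&(g[:,2]<.06)];r=cv2.minAreaRect(g[:,:2].astype(np.float32));print("base rect",r)
        # dish
        d=np.zeros_like(m);d[145:222,265:350]=True
        dm=(d&(hsv[...,1]<60)&(hsv[...,2]>110)).astype(np.uint8)
        cs=max(cv2.findContours(dm,0,1)[0],key=cv2.contourArea)
        e=ray(c,cs[:,0],.014);print("dish circle",cv2.minEnclosingCircle(e[:,:2].astype(np.float32)),cv2.fitEllipse(e[:,:2].astype(np.float32)*1000))
        print("dish z",np.percentile(P[dm>0][:,2],[5,50,95]))
E
```

```text
top 720 z pct [0.0122 0.1335 0.1357 0.1376 0.167 ]
bar  [ 0.4582 -0.2427  0.165 ] 122 axis deg -164.4 len [0.012 0.047]
flat [ 0.4575 -0.2402  0.1355] 477
base z [0.007 0.01  0.011 0.04  0.046]
base rect ((0.4556267559528351, -0.24229764938354492), (0.11305990070104599, 0.10665339976549149), 15.350852966308594)
dish circle ((0.5987840294837952, 0.019967712461948395), 0.0879817008972168) ((598.8689575195312, 20.037208557128906), (172.56912231445312, 173.02481079101562), 25.348745346069336)
dish z [0.00155233 0.00534224 0.01433377]
scene 506 z pct [0.0121 0.1215 0.1324 0.1435 0.1632]
bar  [ 0.4593 -0.2482  0.1607] 75 axis deg -161.8 len [0.016 0.046]
```

View pics/crop.png

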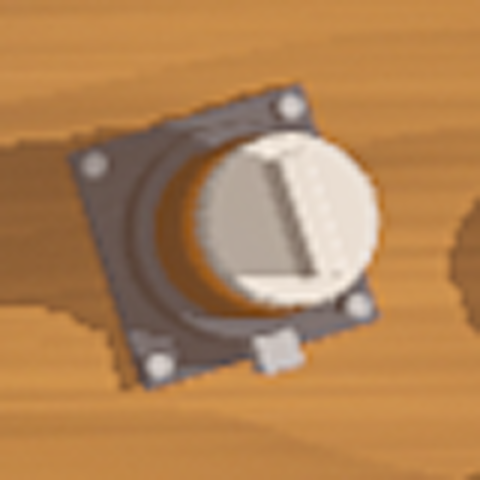

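The crop confirms a white cap with an upright bar on the amber jar in the dark square base. Measured heights agree: bar top 0.165, flat top 0.1355, base 110 mm at about 15.5°. I'll move above it by way of a mid waypoint.

```bash
cat >> h.py <<'E'
from scipy.spatial.transform import Rotation as Ro
def to(o,xyz,yaw_y):
    "shift in 40mm units & rotvec from measured pose to tool-down pose at xyz with tool y at yaw_y deg"
    R=Ro.from_quat(o["tool_rot"]);a=np.radians(yaw_y+90)
    x=[np.cos(a),np.sin(a),0];z=[0,0,-1];T=Ro.from_matrix(np.c_[x,np.cross(z,x),z])
    return (R.inv().apply(np.array(xyz)-o["position"])/.04).round(3),(R.inv()*T).as_rotvec().round(4)
def yaw(o): v=Ro.from_quat(o["tool_rot"]).as_matrix()[:,1];return np.degrees(np.arctan2(v[1],v[0]))
E
python3 - <<'E'
from rig import *
from h import *
o=get_obs();print(yaw(o));print(to(o,[.44,.15,.40],-5),to(o,[.457,-.2425,.40],-74.5))
E
```

```text
65.60649177343576
(array([-8.471, -7.658,  0.109]), array([-1.9000e-03,  9.0000e-04,  1.2323e+00])) (array([-12.911, -16.419,   0.125]), array([-1.3000e-03,  2.3000e-03,  2.4453e+00]))
```

Request:
move_arm(commands=[[[-1.1, -0.95, 0, 0, 0, 0.155], [-2.2, -1.9, 0.0, 0, 0, 0.31], [-3.3, -2.85, 0, 0, 0, 0.46], [-4.4, -3.8, 0, 0, 0, 0.62], [-5.4, -4.8, 0, 0, 0, 0.77], [-6.4, -5.7, 0, 0, 0, 0.92], [-7.4, -6.6, 0, 0, 0, 1.08], [-8.2, -7.3, 0, 0, 0, 1.2], [-8.5, -7.7, 0, 0, 0, 1.23], [-8.5, -7.7, 0, 0, 0, 1.23]]], claw=-1)

```text
time: 1.35
position: [0.4408, 0.1471, 0.4045]
tool_rot: [0.737, 0.675, -0.0, -0.0]
ft_force: [0.3, 1.3, 0.1]
grip_width: 0.0869
grip_force: 0.0
```

```bash
python3 - <<'E'
from rig import *
from h import *
o=get_obs();print(o["time"],o["position"],yaw(o),o["q"].round(2));print(to(o,[.457,-.2425,.38],-74.5))
E
```

```text
1.35 [0.44082428 0.14713792 0.40451326] -5.0263188544994275 [0.08 0.31 1.82 0.   1.01 0.17]
(array([-9.668,  1.257,  0.612]), array([-6.0000e-04,  5.0000e-04,  1.2125e+00]))
```

Request:
move_arm(commands=[[[-1.2, 0.15, 0, 0, 0, 0.15], [-2.4, 0.3, 0, 0, 0, 0.3], [-3.6, 0.47, 0.1, 0, 0, 0.45], [-4.8, 0.62, 0.2, 0, 0, 0.6], [-6.0, 0.78, 0.3, 0, 0, 0.75], [-7.2, 0.94, 0.4, 0, 0, 0.9], [-8.4, 1.1, 0.5, 0, 0, 1.05], [-9.2, 1.2, 0.6, 0, 0, 1.17], [-9.67, 1.26, 0.6, 0, 0, 1.212], [-9.67, 1.26, 0.6, 0, 0, 1.212], [-9.67, 1.26, 0.6, 0, 0, 1.212]]])

```text
time: 2.72
position: [0.4578, -0.2399, 0.3807]
tool_rot: [0.99, 0.138, -0.0, -0.001]
ft_force: [-0.4, 0.1, -0.4]
grip_width: 0.0868
grip_force: 0.0
```

```bash
python3 - <<'E'
from rig import *
from h import *
o=get_obs();print(o["time"],o["position"],yaw(o),o["q"].round(2),o["ft_force"])
c=camera("wrist");cv2.imwrite("pics/wrist1.png",c["pixels"]);np.savez("wrist1.npz",**c)
P=cloud(c);hsv=cv2.cvtColor(c["pixels"],cv2.COLOR_BGR2HSV)
w=(hsv[...,1]<60)&(hsv[...,2]>100)&(c["range_z"]>0)&(np.hypot(P[...,0]-.457,P[...,1]+.2425)<.045)
q=P[w]
b=q[(q[:,2]>.159)&(q[:,2]<.172)];f=q[(q[:,2]>.130)&(q[:,2]<.141)]
for n,s in(("bar",b),("flat",f)):
    if len(s)>20: print(n,len(s),s.mean(0).round(4),np.median(s[:,2]).round(4),cv2.minAreaRect(s[:,:2].astype(np.float32)),cv2.minEnclosingCircle(s[:,:2].astype(np.float32)))
E
```

```text
2.725 [ 0.45782944 -0.23989025  0.38070306] -74.18508973425322 [-0.7   0.42  1.73  0.    1.    0.6 ] [-0.35055302  0.07623514 -0.40495868]
bar 1090 [ 0.4619 -0.2429  0.1653] 0.1654 ((0.4605780839920044, -0.24356062710285187), (0.04704509302973747, 0.011563682928681374), 15.781681060791016) ((0.4606323838233948, -0.24321922659873962), 0.023712705820798874)
flat 4117 [ 0.4633 -0.2423  0.1354] 0.1355 ((0.460604190826416, -0.24297314882278442), (0.06517128646373749, 0.06539718806743622), 61.66511917114258) ((0.4600691497325897, -0.24331031739711761), 0.0336233489215374)
```

View pics/wrist1.png

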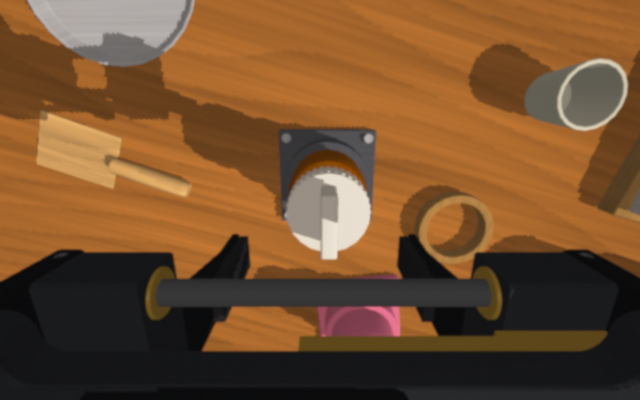

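The wrist view shows the bar at (329,220) centred between the fingers, and the jar below it. The wrist estimate of the cap is (0.460,-0.243) and the top estimate is (0.458,-0.243), so I'll use 0.459.

```bash
python3 - <<'E'
from rig import *
from h import *
o=get_obs();print(to(o,[.459,-.243,.319],-74.4))
E
```

```text
(array([0.007, 0.087, 1.545]), array([-0.0012,  0.0003,  0.0039]))
```

Request:
move_arm(commands=[[[0.007, 0.087, 0.4, 0, 0, 0.004], [0.007, 0.087, 0.8, 0, 0, 0.004], [0.007, 0.087, 1.1, 0, 0, 0.004], [0.007, 0.087, 1.35, 0, 0, 0.004], [0.007, 0.087, 1.5, 0, 0, 0.004], [0.007, 0.087, 1.545, 0, 0, 0.004], [0.007, 0.087, 1.545, 0, 0, 0.004]]])

```text
time: 3.65
position: [0.4592, -0.2448, 0.3191]
tool_rot: [0.991, 0.135, 0.0, 0.0]
ft_force: [0.3, -0.9, -0.3]
grip_width: 0.0873
grip_force: 0.0
```

```bash
python3 - <<'E'
from rig import *
from h import *
o=get_obs();print(o["position"],yaw(o),o["ft_force"],to(o,[.459,-.243,.319],-74.4))
c=camera("wrist");cv2.imwrite("pics/wrist2.png",c["pixels"]);np.savez("wrist2.npz",**c)
P=cloud(c);hsv=cv2.cvtColor(c["pixels"],cv2.COLOR_BGR2HSV)
w=(hsv[...,1]<60)&(hsv[...,2]>100)&(c["range_z"]>0)&(np.hypot(P[...,0]-.459,P[...,1]+.2425)<.05)
q=P[w]
b=q[(q[:,2]>.159)&(q[:,2]<.172)];print(cv2.minAreaRect(b[:,:2].astype(np.float32)))
E
```

```text
[ 0.45922084 -0.24477928  0.31910585] -74.53894427493121 [ 0.32596423 -0.93758821 -0.28325372] (array([ 0.007, -0.044,  0.003]), array([ 0.0004, -0.0003, -0.0024]))
((0.45988959074020386, -0.24323952198028564), (0.048757776618003845, 0.011966434307396412), 14.980950355529785)
```

View pics/wrist2.png

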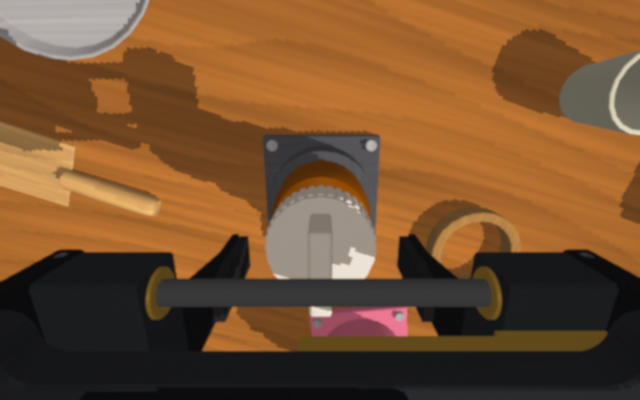

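The wrist view shows the bar at (320,245) against the finger midline at 324, so it is about 1.5 mm off. I'll correct that and close gently.

Request:
move_arm(commands=[[[0.0, -0.04, 0, 0, 0, 0], [0.0, -0.04, 0, 0, 0, 0], [0.0, -0.04, 0, 0, 0, 0], [0.0, -0.04, 0, 0, 0, 0], [0.0, -0.04, 0, 0, 0, 0], [0.0, -0.04, 0, 0, 0, 0], [0.0, -0.04, 0, 0, 0, 0], [0.0, -0.04, 0, 0, 0, 0]]], claw=1, squeeze=20)

```text
time: 4.7
position: [0.4587, -0.2432, 0.3189]
tool_rot: [0.991, 0.134, -0.0, 0.0]
ft_force: [0.1, 0.5, -0.1]
grip_width: 0.0149
grip_force: 0.0
```

```bash
python3 - <<'E'
from rig import *
from h import *
o=get_obs();print(o["time"],o["position"],yaw(o),o["ft_force"],o["moment"],o["grip_width"],o["grip_force"])
E
```

```text
4.7 [ 0.45871517 -0.24317381  0.31893961] -74.54115609006386 [ 0.11661502  0.53119917 -0.13972777] [-0.07627042  0.16935795  0.02411465] 0.014891536241345845 0.0
```

Still closing, so I'll wait a little longer with a firmer squeeze.

Request:
move_arm(commands=[[[0, 0, 0, 0, 0, 0], [0, 0, 0, 0, 0, 0], [0, 0, 0, 0, 0, 0]]], squeeze=30)

```text
time: 5.08
position: [0.4587, -0.2432, 0.3189]
tool_rot: [0.991, 0.135, -0.0, -0.0]
ft_force: [0.2, -0.4, -0.1]
grip_width: 0.0117
grip_force: 30.0
```

```bash
python3 - <<'E'
from rig import *
from h import *
o=get_obs();print(o["time"],o["position"],yaw(o),o["ft_force"],o["moment"],o["grip_width"],o["grip_force"])
E
```

```text
5.075 [ 0.45868851 -0.24316049  0.31893112] -74.54032096466759 [ 0.20329268 -0.43463949 -0.05487479] [-0.0944621   0.1425071   0.00361863] 0.011681654883199237 29.99992189463228
```

Gripped and centred, with almost no side load. Next, press down 6.8 mm.

Request:
move_arm(commands=[[[0, 0, 0.04, 0, 0, 0], [0, 0, 0.08, 0, 0, 0], [0, 0, 0.12, 0, 0, 0], [0, 0, 0.15, 0, 0, 0], [0, 0, 0.17, 0, 0, 0], [0, 0, 0.17, 0, 0, 0], [0, 0, 0.17, 0, 0, 0]]], squeeze=35)

```text
time: 5.95
position: [0.4587, -0.2431, 0.3132]
tool_rot: [0.991, 0.135, 0.0, 0.0]
ft_force: [-2.3, 1.0, 10.0]
grip_width: 0.012
grip_force: 35.0
```

```bash
python3 - <<'E'
from rig import *
from h import *
o=get_obs();print(o["time"],o["position"],yaw(o),o["ft_force"],o["moment"],o["grip_width"],o["grip_force"])
E
```

```text
5.95 [ 0.45866788 -0.24312462  0.31320639] -74.53497080765453 [-2.25204128  1.01437903  9.99322149] [ 0.22806101  0.56396322 -0.02515677] 0.012003697303013563 35.00211413484067
```

10 N means the cap is about 5 mm down, with a little arm give. I'll add 2 mm to reach about 12 N, in the middle of the 5–8 mm band.

Request:
move_arm(commands=[[[0, 0, 0.025, 0, 0, 0], [0, 0, 0.05, 0, 0, 0], [0, 0, 0.05, 0, 0, 0], [0, 0, 0.05, 0, 0, 0]]])

```text
time: 6.45
position: [0.4587, -0.2431, 0.3115]
tool_rot: [0.991, 0.135, 0.0, 0.0]
ft_force: [-2.3, 1.6, 11.4]
grip_width: 0.0118
grip_force: 35.0
```

Request:
move_arm(commands=[[[0, 0, 0.015, 0, 0, -0.04], [0, 0, 0.015, 0, 0, -0.1], [0, 0, 0.015, 0, 0, -0.16], [0, 0, 0.015, 0, 0, -0.22], [0, 0, 0.015, 0, 0, -0.28], [0, 0, 0.015, 0, 0, -0.34], [0, 0, 0.015, 0, 0, -0.34]]])

```text
time: 7.32
position: [0.4593, -0.2435, 0.3113]
tool_rot: [0.954, 0.3, 0.001, 0.001]
ft_force: [-1.0, 0.6, 12.5]
grip_width: 0.012
grip_force: 35.0
```

```bash
python3 - <<'E'
from rig import *
from h import *
o=get_obs();print(o["time"],o["position"],yaw(o),o["ft_force"],o["moment"],o["grip_width"],o["grip_force"],o["q"].round(2))
E
```

```text
7.325 [ 0.45930279 -0.24349165  0.31125799] -55.051759194873874 [-1.04262034  0.55018778 12.532339  ] [0.17423096 0.27395848 0.05594005] 0.011961969436896702 35.002252659760416 [-0.7   0.53  1.78  0.    0.83  0.26]
```

It turns freely past the ratchet (0.06 N m) and stays pressed at 12.5 N. I'll continue to about 73°.

Request:
move_arm(commands=[[[0, 0, 0, 0, 0, -0.09], [0, 0, 0, 0, 0, -0.18], [0, 0, 0, 0, 0, -0.27], [0, 0, 0, 0, 0, -0.36], [0, 0, 0, 0, 0, -0.45], [0, 0, 0, 0, 0, -0.54], [0, 0, 0, 0, 0, -0.63], [0, 0, 0, 0, 0, -0.72], [0, 0, 0, 0, 0, -0.81], [0, 0, 0, 0, 0, -0.89], [0, 0, 0, 0, 0, -0.94], [0, 0, 0, 0, 0, -0.94]]])

```text
time: 8.82
position: [0.4594, -0.2435, 0.3113]
tool_rot: [0.715, 0.7, 0.001, 0.002]
ft_force: [0.1, 1.6, 12.4]
grip_width: 0.0117
grip_force: 35.0
```

```bash
python3 - <<'E'
from rig import *
from h import *
o=get_obs();print(o["time"],o["position"],yaw(o),o["ft_force"],o["moment"],o["grip_width"],o["grip_force"],o["q"].round(2))
E
```

```text
8.825 [ 0.45940373 -0.24345809  0.31130683] -1.2134745834602556 [ 0.10853531  1.5804022  12.38610988] [ 0.24264475  0.17603156 -0.029452  ] 0.011685191161901136 35.002365075051785 [-0.7   0.53  1.78  0.    0.83 -0.68]
```

Turned 73.3°. Now lift straight up slowly and check the force.

Request:
move_arm(commands=[[[0, 0, -0.08, 0, 0, 0], [0, 0, -0.16, 0, 0, 0], [0, 0, -0.24, 0, 0, 0], [0, 0, -0.35, 0, 0, 0], [0, 0, -0.45, 0, 0, 0], [0, 0, -0.45, 0, 0, 0]]])

```text
time: 9.57
position: [0.4586, -0.2432, 0.3276]
tool_rot: [0.714, 0.7, -0.0, -0.0]
ft_force: [-1.0, 0.4, -1.6]
grip_width: 0.0116
grip_force: 35.0
```

Free: only the cap's weight hangs on the wrist. I'll lift clear and look.

Request:
move_arm(commands=[[[0, 0, -0.3, 0, 0, 0], [0, 0, -0.7, 0, 0, 0], [0, 0, -1.1, 0, 0, 0], [0, 0, -1.5, 0, 0, 0], [0, 0, -1.8, 0, 0, 0], [0, 0, -1.8, 0, 0, 0], [0, 0, -1.8, 0, 0, 0]]])

```text
time: 10.45
position: [0.4585, -0.243, 0.3992]
tool_rot: [0.714, 0.7, -0.0, -0.0]
ft_force: [-0.3, 0.1, -1.0]
grip_width: 0.0115
grip_force: 35.0
```

```bash
python3 - <<'E'
from rig import *
from h import *
o=get_obs();print(o["time"],o["position"],yaw(o),o["ft_force"],o["grip_force"])
s=camera("scene");cv2.imwrite("pics/s3.png",cv2.resize(s["pixels"][100:300,180:440],(780,600)))
t=np.load("top0.npz")
print(to(o,[.599,.020,o["position"][2]],-1.2))
# bottom of cap z from scene depth
P=cloud(s);hsv=cv2.cvtColor(s["pixels"],cv2.COLOR_BGR2HSV)
m=(hsv[...,1]<60)&(hsv[...,2]>130)&(np.hypot(P[...,0]-.459,P[...,1]+.243)<.05)&(P[...,2]>.1)
z=P[m][:,2];print(len(z),np.percentile(z,[1,10,50,90,99]).round(3))
E
```

```text
10.45 [ 0.45848481 -0.24299962  0.39921483] -1.2033777067288576 [-0.30939425  0.13084647 -1.04086149] 34.99983798712492
(array([6.647e+00, 3.374e+00, 1.000e-03]), array([-0.0007, -0.0005, -0.0001]))
734 [0.126 0.192 0.217 0.549 0.573]
```

View pics/s3.png

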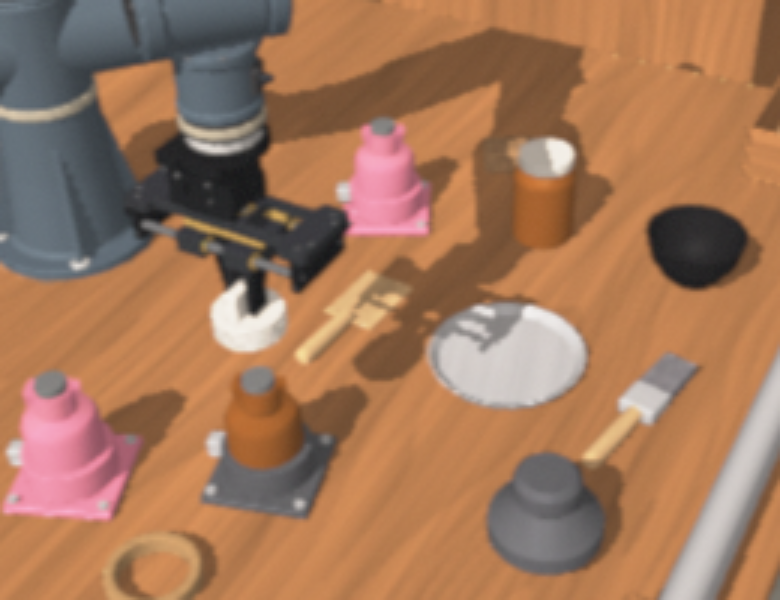

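The cap is off, level in the gripper at about (248,315). The open amber jar is at (258,400) and the dish at (508,355). Carrying it over.

Request:
move_arm(commands=[[[0.5, 0.25, 0, 0, 0, 0], [1.2, 0.6, 0, 0, 0, 0], [2.0, 1.0, 0, 0, 0, 0], [2.9, 1.45, 0, 0, 0, 0], [3.8, 1.9, 0, 0, 0, 0], [4.6, 2.35, 0, 0, 0, 0], [5.4, 2.75, 0, 0, 0, 0], [6.0, 3.05, 0, 0, 0, 0], [6.4, 3.25, 0, 0, 0, 0], [6.65, 3.37, 0, 0, 0, 0], [6.65, 3.37, 0, 0, 0, 0], [6.65, 3.37, 0, 0, 0, 0]]])

```text
time: 12.0
position: [0.5988, 0.0193, 0.3994]
tool_rot: [0.715, 0.699, -0.0, -0.0]
ft_force: [0.7, 0.4, -1.7]
grip_width: 0.012
grip_force: 35.0
```

```bash
python3 - <<'E'
from rig import *
from h import *
o=get_obs();print(o["time"],o["position"],yaw(o),o["ft_force"],o["grip_force"])
print(to(o,[.599,.020,.218],-1.2))
E
```

```text
12.0 [0.59880152 0.0192598  0.39944124] -1.2437767956557377 [ 0.70796307  0.38714651 -1.68311255] 34.999641459435225
(array([0.02 , 0.007, 4.536]), array([-0.0006,  0.0004, -0.0008]))
```

Request:
move_arm(commands=[[[0.02, 0, 0.5, 0, 0, 0], [0.02, 0, 1.1, 0, 0, 0], [0.02, 0, 1.7, 0, 0, 0], [0.02, 0, 2.3, 0, 0, 0], [0.02, 0, 2.9, 0, 0, 0], [0.02, 0, 3.4, 0, 0, 0], [0.02, 0, 3.8, 0, 0, 0], [0.02, 0, 4.1, 0, 0, 0], [0.02, 0, 4.35, 0, 0, 0], [0.02, 0, 4.5, 0, 0, 0], [0.02, 0, 4.53, 0, 0, 0], [0.02, 0, 4.53, 0, 0, 0]]])

```text
time: 13.5
position: [0.5992, 0.0208, 0.2186]
tool_rot: [0.714, 0.7, 0.0, 0.0]
ft_force: [-0.0, -0.3, -1.1]
grip_width: 0.0117
grip_force: 35.0
```

Request:
move_arm(commands=[[[0, 0, 0.02, 0, 0, 0], [0, 0, 0.04, 0, 0, 0], [0, 0, 0.06, 0, 0, 0], [0, 0, 0.08, 0, 0, 0], [0, 0, 0.1, 0, 0, 0], [0, 0, 0.1, 0, 0, 0]]])

```text
time: 14.25
position: [0.599, 0.0208, 0.2142]
tool_rot: [0.714, 0.7, -0.0, -0.0]
ft_force: [-0.3, -0.1, -0.8]
grip_width: 0.0117
grip_force: 35.0
```

Request:
move_arm(commands=[[[0, 0, 0.015, 0, 0, 0], [0, 0, 0.03, 0, 0, 0], [0, 0, 0.04, 0, 0, 0], [0, 0, 0.05, 0, 0, 0], [0, 0, 0.05, 0, 0, 0]]])

```text
time: 14.88
position: [0.5991, 0.0208, 0.2123]
tool_rot: [0.714, 0.7, -0.0, -0.0]
ft_force: [0.5, 0.2, -1.6]
grip_width: 0.0116
grip_force: 35.0
```

Request:
move_arm(commands=[[[0, 0, 0.01, 0, 0, 0], [0, 0, 0.02, 0, 0, 0], [0, 0, 0.02, 0, 0, 0], [0, 0, 0.02, 0, 0, 0]]])

```text
time: 15.38
position: [0.5991, 0.0208, 0.2122]
tool_rot: [0.714, 0.7, 0.0, 0.0]
ft_force: [-1.6, 0.5, 6.0]
grip_width: 0.0115
grip_force: 35.0
```

It touched the dish floor (6 N) at the expected height. I'll relieve the load slightly, then release.

Request:
move_arm(commands=[[[0, 0, -0.015, 0, 0, 0], [0, 0, -0.015, 0, 0, 0], [0, 0, -0.015, 0, 0, 0]]], squeeze=8)

```text
time: 15.75
position: [0.5991, 0.0207, 0.2122]
tool_rot: [0.715, 0.7, 0.0, -0.0]
ft_force: [-0.8, 0.2, 2.2]
grip_width: 0.0123
grip_force: 8.0
```

Request:
move_arm(commands=[[[0, 0, 0, 0, 0, 0], [0, 0, 0, 0, 0, 0], [0, 0, 0, 0, 0, 0], [0, 0, 0, 0, 0, 0], [0, 0, 0, 0, 0, 0], [0, 0, 0, 0, 0, 0]]], claw=0)

```text
time: 16.5
position: [0.5991, 0.0207, 0.2122]
tool_rot: [0.714, 0.7, 0.0, 0.0]
ft_force: [-0.2, 0.1, -0.4]
grip_width: 0.043
grip_force: 0.0
```

Request:
move_arm(commands=[[[0, 0, -0.15, 0, 0, 0], [0, 0, -0.4, 0, 0, 0], [0, 0, -0.8, 0, 0, 0], [0, 0, -1.4, 0, 0, 0], [0, 0, -2.2, 0, 0, 0], [0, 0, -3, 0, 0, 0], [0, 0, -3.6, 0, 0, 0], [0, 0, -4, 0, 0, 0], [0, 0, -4, 0, 0, 0]]])

```text
time: 17.62
position: [0.5993, 0.0208, 0.3739]
tool_rot: [0.714, 0.7, 0.001, 0.001]
ft_force: [-0.0, 0.8, 0.2]
grip_width: 0.0436
grip_force: 0.0
```

```bash
python3 - <<'E'
from rig import *
from h import *
o=get_obs();print(o["time"],o["position"],o["ft_force"])
s=camera("scene");cv2.imwrite("pics/s4.png",cv2.resize(s["pixels"][100:300,180:440],(780,600)))
w=camera("wrist");P=cloud(w);q=P[(w["range_z"]>0)&(np.hypot(P[...,0]-.599,P[...,1]-.02)<.055)]
for lo,hi in((.05,.07),(.022,.036)):
    s=q[(q[:,2]>lo)&(q[:,2]<hi)];print(len(s),np.percentile(s[:,2],[5,50,95]).round(4),cv2.minAreaRect(s[:,:2].astype(np.float32)))
E
```

```text
17.625 [0.59927831 0.02077504 0.37390704] [-0.02086575  0.84720517  0.22729908]
564 [0.057  0.0587 0.0599] ((0.600795328617096, 0.02084318920969963), (0.04723738878965378, 0.011245343834161758), 88.76699829101562)
2241 [0.0274 0.0289 0.0301] ((0.600436806678772, 0.021206652745604515), (0.064844511449337, 0.0667843222618103), 88.57050323486328)
```

View pics/s4.png

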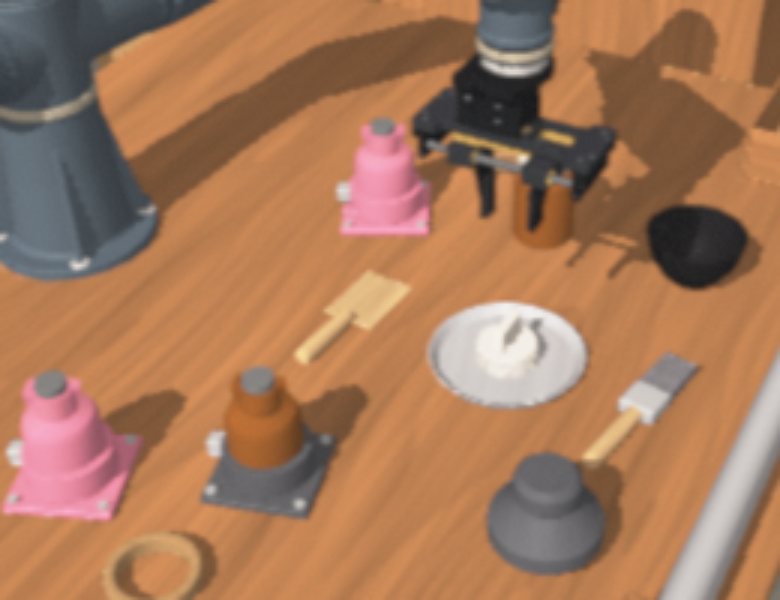

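The cap lies flat in the dish at (508,345), with the bar up. The bar top at 0.0587 and flat top at 0.0289 match the expected 0.0583 and 0.0283, and it is centred within 2 mm. Nothing else has moved and the robot touches nothing, so I'm handing in.

```bash
python3 -c "
from rig import *
print(hand_in())"
```

```text
the job is handed in; nothing more can be done
None
```

The cap was pressed, turned 73° counter-clockwise, lifted off and set flat in the dish with its bar up; I handed the job in at about 18 s, and no verdict was returned.

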